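# Set a polariscope's analyser to its limit mark

## Task

Get the polariscope ready for a reading: with the fingertips, push the blue-ended quarter-wave plate slide fully home into the head, and push the analyser's yellow lever round until it lies squarely over the red limit clip. Stay off the analyser glass, and leave the red clip and all the glassware where they are.

Things in the scene. Friction and masses are not known exactly. Their poses are not given: they have to be found in the camera images.
- polariscope: Bench polariscope, fixed: white lamp foot 280 x 210 mm, 60 mm high, column at the back, white ring-shaped head (150 mm diameter, 190 to 214 mm above the bench, black scale on top). Nothing on it is above 262 mm. Origin: on the bench under the optical axis (the analyser's turning axis). -x is its front (lever side), +x the column, +y the slide's side, z up. Yaw varies by up to 0.3 rad.
- analyser (a joint): Turn of the analyser ring and lever, rad, about the vertical optical axis. 0 = lever to the front (-x); positive = anticlockwise from above: the post is at (-100 cos q, -100 sin q) mm in the polariscope's axes. Range -1.2 to 1.2; starts at -0.8 to -0.35 and must turn positive to reach the clip. Light drag (about 1.5 N at the post); stays where it is left.
- lever_post (a point): Centre of the top of the upright yellow post at the lever's outer end: 12 mm diameter, 100 mm from the axis, 226 to 262 mm above the bench. The lever is a flat yellow bar 8 mm wide, 5 mm thick, top at 226 mm, reaching 106 mm from the axis.
- lever_pointer (a point): Point on the lever's centre line (black line on the bar's top) 80 mm from the axis, 226 mm above the bench: the pointer that is read against the red clip.
- limit_mark (a point): Centre line of the red limit clip on the head's rim, 80 mm from the axis, 218 mm above the bench. The clip is 18 mm wide, 68 to 85 mm from the axis, and lies below the lever, which passes over it: squarely over it, about 5 mm of red shows on either side of the bar. It sits 0.35 to 0.95 rad to the positive side of the front, slides stiffly and must stay there.
- wave_slide (a joint): How far the quarter-wave plate slide has been pushed in, m: starts at 0 to 0.015, fully home at its stop is 0.050. It moves along the polariscope's -y, with about 1.5 N of drag, and stays where it is left.
- slide_tab (a point): Centre of the outer (+y) face of the slide's upright blue end tab, 218 mm above the bench. The tab is 46 mm wide (along the polariscope's x), 8 mm thick and stands 196 to 240 mm above the bench. Fully home, this face lies 86 mm from the optical axis.
- analyser_glass (a point): Dark round glass of the analyser, 91 mm diameter, inside the black ring (112 mm outside diameter, top 226 mm above the bench); this point is the centre of its top face, 221 mm above the bench. Fingers must not touch it.
- specimen: Glass beaker on the lit field under the head, 66 mm diameter, 85 mm high, loose; origin at the centre of its underside. Leave it.
- beaker: Glass beaker on the bench beside the slide, 72 mm diameter, 95 mm high, loose; origin at the centre of its underside. Leave it.
- cylinder: Measuring cylinder with blue foot (60 mm) and collar (40 mm), tube 25 mm diameter, 194 mm high, loose; origin at the centre of its underside. Leave it.
- flask: Conical flask with a black stopper, 74 mm diameter, 135 mm high, loose; origin at the centre of its underside. Leave it.

How it is judged:
By the outcome, as a careful person would: the job done as asked, in the order asked, and still so for the second after the job is handed in, with the robot touching nothing.
It also fails if it takes over 48 s, if anything falls off the work surface, if the arm or the gripper's body presses on something with over 40 N, if the wrist force passes 120 N, or if a joint passes its speed limit or range.

## Robot

A 7-joint arm with a two-finger parallel gripper is mounted at the origin on the work surface. World frame = base frame: x ahead of the robot, y to its left, z up, the work surface at z = 0. Lengths are in m, angles in rad, forces in N, time in s.
With the tool pointing down it reaches from about 0.35 to 0.9 m from the base axis. Payload 8.1 kg.
Tool frame: the origin (TCP) lies at the very end of the fingers, on their centre line; the grasp point (between the pads) lies 19 mm behind it; y points along the fingers, x is the direction in which the jaws open and shut, and the axes are right-handed (so a half turn about y gives the same grasp; the last joint's range is limited). The gripper opens to 85 mm and grips with 20 to 120 N. Pads are 22 mm wide; open, the fingers measure 114 mm over their backs; the gripper's body (76 mm by 85 mm) begins 54 mm behind the grasp point. The pads swing forward as they close: fully open they stand 13 mm farther back than shut.
Start: joints at [1.051, 0.434, 0.025, 1.573, -0.012, 1.134, -0.075], TCP at [0.253, -0.572, 0.231] pointing down, gripper open.
Joint ranges: [-2.62, 2.62], [-0.44, 2.09], [-1.27, 1.32], [0.08, 2.57], [-1.32, 4.46], [0.12, 2], [-2.74, 2.74]. Speed limits (rad/s): [2.22, 2.22, 3.01, 3.01, 3.14, 3.14, 3.14].

## Interface

Orientations are given as a rotation vector (axis times angle).
In Python, from rig import get_obs, get_image, job_done gives the robot as it stands. The module is installed in compiled form; this text tells all that it offers.
- The arm moves only by the tool apply_moves, never from a script. Its argument "increments" is a list of rows, each a list of 5 numbers: the shift along the tool's x, y, z in mm, then the turn about the tool's y in rad, then the opening in per cent of the stroke, from 0 (shut) to 100 (fully open). In form: [[x, y, z, spin, jaw], ...]. A call has 1 to 5 rows; each row shifts and turns the commanded pose from where the row before left it, along the tool's axes as they then stand; what a row does not reach is not made up. A row lasts 1/8 s, in which the tool goes at most 62.5 mm and 10.7 degrees, less where a joint would pass 70% of its speed; a pose out of reach is approached as far as the arm can. A call is refused whole if a number of a shift passes 62.5 or a number of a turn 0.188, either way. A call with a gripper value outside its range is refused whole. The fingers move at their own pace and stop on an object; "newtons" is the grip in N (left out, the last holds). Time passes only in rows, so rows that do not move let the fingers close. It gives the time, the measured TCP pose, the force and the opening at its end, in the units of the state.
- get_obs(): the state, without advancing time (a new reading comes with each control period).
- get_image(name): name is "side" or "top" or "wrist"; returns a dict with "image" (400x640x3 uint8, red, green, blue), "range_z" (400x640 float32, m along the optical axis (not along the pixel's ray), 0 where there is no reading), "vfov" (degrees; the focal length in pixels is half the picture's height over the tangent of half this angle, whatever the lens; pixels are square), "cx", "cy" (the principal point, pixels), "world_to_cam" (4x4, takes a point from world to camera coordinates). Camera axes: x right, y up, looking along -z (the intrinsics and any distortion apply to the point x, -y, -z); pixel columns grow to the right and rows downward; lengths in m; the calibration is good to about 2 mm. A picture is of the moment at which its call begins.
- job_done(): hands the job in, once; it reports no verdict.
The state is a dict: "clock": time; "joint_positions": joint angles; "qd": joint speeds; "joint_torque": joint torques, N m; "position": TCP position; "ee_rot": TCP orientation; "ft_force": force on the tool from outside, world axes, zero at the start; "ft_torque": the same for the moment, N m; "grip_width": opening from 0.0 (shut) to 1.0 (fully open).
Only numpy, scipy, OpenCV 4.12 (cv2) and the standard library are available. Lean on these libraries where they do the work, as an engineer would, in place of code of your own. Each camera call takes 0.05 s, during which the arm holds its last target. There are 200 camera calls.

## Working session

There is one attempt and no reset: what is moved stays moved. The work goes in short steps, Python scripts to look and compute and a tool call to move; the robot and the scene stay as the last step left them, time stands still between calls to the robot, and variables do not carry over. Pictures are saved under pics/ and viewed, about 8 in all and at most 12, crops included, and the job is handed in when it is done.

Besides the shell and the picture viewer there is one more tool, called after ">>>" by a JSON object that holds its "method" and its "body". apply_moves: Moves the arm, as the interface text tells. Its arguments: {"type":"object","properties":{"increments":{"type":"array"},"newtons":{"type":"number"}},"required":["increments"]}

```bash
mkdir -p pics; cat > h.py <<'E'
import numpy as np, cv2
from rig import get_obs, get_image, job_done
from scipy.spatial.transform import Rotation as R
def cam(n):
    d=get_image(n); d['f']=d['image'].shape[0]/2/np.tan(np.radians(d['vfov'])/2); d['c2w']=np.linalg.inv(d['world_to_cam']); return d
def plane(d,uv,z):
    uv=np.atleast_2d(uv).astype(float); r=np.c_[(uv[:,0]-d['cx'])/d['f'],-(uv[:,1]-d['cy'])/d['f'],-np.ones(len(uv))]@d['c2w'][:3,:3].T
    o=d['c2w'][:3,3]; return o+r*((z-o[2])/r[:,2])[:,None]
def pts(d):
    v,u=np.mgrid[:400,:640]; z=d['range_z']; p=np.stack([(u-d['cx'])/d['f']*z,-(v-d['cy'])/d['f']*z,-z],-1)
    return p@d['c2w'][:3,:3].T+d['c2w'][:3,3]
def save(d,n): cv2.imwrite('pics/'+n,cv2.cvtColor(d['image'],cv2.COLOR_RGB2BGR))
E
python3 - <<'E'
from h import *
o=get_obs(); print(o['clock'],o['position'],R.from_rotvec(o['ee_rot']).as_matrix().round(3),o['ft_force'])
ims=[]
for n in('top','side','wrist'):
    d=cam(n); save(d,n+'0.png'); print(n,d['c2w'].round(3).tolist(),d['f'],d['cx'],d['cy'],[k for k in d])
    np.savez(n+'0.npz',**d)
E
```

```text
0.0 [ 0.25276397 -0.57103963  0.23051696] [[ 0.405 -0.001  0.914]
 [-0.914  0.001  0.405]
 [-0.002 -1.    -0.   ]] [0.72457799 0.01424953 0.43305875]
top [[-0.016, 0.993, -0.114, 0.48], [-1.0, -0.018, -0.023, -0.004], [-0.025, 0.114, 0.993, 1.136], [0.0, 0.0, 0.0, 1.0]] 501.32789474054726 321.0520226875697 205.03270215878155 ['image', 'range_z', 'vfov', 'cx', 'cy', 'world_to_cam', 'f', 'c2w']
side [[0.934, 0.217, -0.283, 0.366], [-0.356, 0.608, -0.709, -0.595], [0.018, 0.764, 0.645, 0.713], [0.0, 0.0, 0.0, 1.0]] 389.63304444655694 314.54236119153154 196.93684996576155 ['image', 'range_z', 'vfov', 'cx', 'cy', 'world_to_cam', 'f', 'c2w']
wrist [[0.406, 0.881, 0.242, 0.314], [-0.914, 0.391, 0.106, -0.544], [-0.001, -0.264, 0.964, 0.374], [0.0, 0.0, 0.0, 1.0]] 293.3313742321067 320.48868038973467 200.8719086289679 ['image', 'range_z', 'vfov', 'cx', 'cy', 'world_to_cam', 'f', 'c2w']
```

View pics/top0.png

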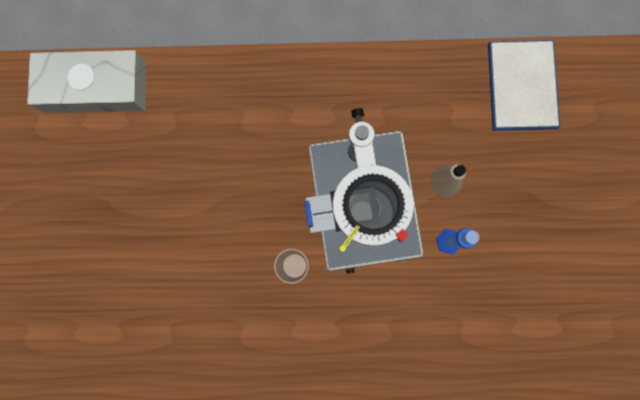

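View pics/side0.png

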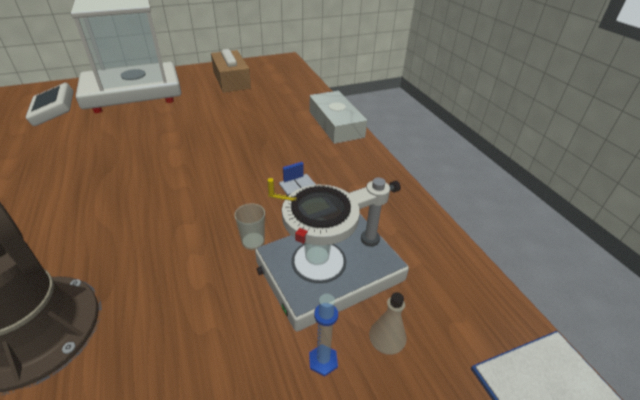

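The top view shows the head at about (373,205), the yellow post at (343,248), the red clip at (402,236) and the blue tab at (309,213). The beaker is at (292,266), the flask at (450,178) and the cylinder at (460,240). In the side view the tab is at (293,172), the post at (270,186) and the clip at (301,235).

```bash
cat > m.py <<'E'
from h import *
def masks(d):
    im=d['image']; hsv=cv2.cvtColor(im,cv2.COLOR_RGB2HSV); H,S,V=cv2.split(hsv)
    return dict(y=(abs(H.astype(int)-29)<7)&(S>130)&(V>90), r=((H<6)|(H>174))&(S>180)&(V>110), b=(abs(H.astype(int)-116)<12)&(S>150)&(V>60))
def comps(m,mn=8):
    n,l,s,c=cv2.connectedComponentsWithStats(m.astype(np.uint8)); return [(c[i].round(1).tolist(),s[i].tolist(),l==i) for i in range(1,n) if s[i,4]>=mn]
E
python3 - <<'E'
from m import *
for n in('top','side'):
    d=dict(np.load(n+'0.npz')); P=pts(d)
    for k,m in masks(d).items():
        for c,s,l in comps(m): 
            q=P[l&(d['range_z']>0)]; print(n,k,c,s,np.median(q,0).round(3),q.min(0).round(3),q.max(0).round(3))
    if n=='top':
        z=P[...,2]; 
        m=(z>.205)&(z<.22)&(d['image'].min(-1)>170); cs,_=cv2.findContours(m.astype(np.uint8),0,1); c=max(cs,key=cv2.contourArea)
        q=P[m]; print('head rng',q.min(0),q.max(0))
        w=plane(d,c[:,0],.214)[:,:2]
        # robust circle fit r=75
        from scipy.optimize import least_squares
        r=least_squares(lambda p:np.hypot(*(w-p).T)-.075,w.mean(0),loss='soft_l1',f_scale=.002); print('centre',r.x,np.median(abs(r.fun)))
        f=(abs(z-.06)<.012); f=cv2.morphologyEx(f.astype(np.uint8),cv2.MORPH_OPEN,np.ones((3,3))); 
        cc=max(comps(f),key=lambda t:t[1][4]); 
        hull=P[cc[2]][:,:2]; print('foot',cv2.minAreaRect(hull.astype(np.float32)),P[cc[2]][:,2].mean())
E
```

```text
top y [348.5, 238.9] [339, 225, 21, 27, 115] [ 0.52  -0.031  0.227] [ 0.499 -0.052  0.06 ] [ 0.547 -0.015  0.266]
top r [401.5, 235.4] [397, 231, 10, 10, 56] [ 0.528 -0.129  0.218] [ 0.518 -0.137  0.214] [ 0.535 -0.121  0.222]
top b [491.8, 88.3] [489, 44, 10, 86, 116] [ 0.874 -0.375  0.012] [ 0.776 -0.385  0.007] [ 0.98  -0.373  0.019]
top b [523.0, 128.0] [502, 127, 43, 2, 43] [ 0.777 -0.44   0.013] [ 0.775 -0.488  0.009] [ 0.778 -0.394  0.018]
top b [553.0, 127.0] [549, 127, 9, 1, 9] [ 0.777 -0.507  0.014] [ 0.777 -0.516  0.013] [ 0.778 -0.499  0.016]
top b [308.2, 213.6] [305, 202, 7, 24, 81] [0.567 0.04  0.241] [0.547 0.035 0.237] [0.589 0.045 0.244]
top b [451.7, 240.7] [437, 229, 37, 25, 419] [ 0.521 -0.254  0.013] [ 0.497 -0.285  0.003] [ 0.55  -0.236  0.172]
head rng [ 0.51192968 -0.15352392  0.20500692] [0.74356245 0.04297974 0.21998995]
centre [ 0.59330516 -0.07801424] 0.00953112851064701
foot ((0.5227652788162231, -0.08788259327411652), (0.09688607603311539, 0.21034526824951172), 8.141578674316406) 0.059552834185468126
side y [276.4, 191.2] [268, 178, 28, 23, 177] [ 0.507 -0.026  0.228] [ 0.498 -0.054 -0.002] [0.595 0.221 0.263]
side r [300.8, 232.6] [296, 230, 10, 7, 42] [ 0.525 -0.134  0.218] [ 0.517 -0.141  0.216] [ 0.534 -0.126  0.219]
side b [292.0, 169.8] [284, 163, 18, 17, 124] [0.565 0.035 0.232] [0.547 0.031 0.209] [0.586 0.039 0.241]
side b [325.5, 317.3] [315, 307, 22, 18, 166] [ 0.515 -0.275  0.159] [ 0.504 -0.284  0.154] [ 0.54  -0.25   0.162]
side b [322.8, 362.6] [310, 349, 27, 26, 372] [ 0.515 -0.276  0.011] [ 0.496 -0.293  0.003] [ 0.548 -0.244  0.017]
```

```bash
python3 - <<'E'
from h import *
d=dict(np.load('top0.npz')); a=cv2.resize(d['image'][120:290,270:490],None,fx=3.5,fy=3.5,interpolation=cv2.INTER_CUBIC)
cv2.imwrite('pics/crop1.png',a[:,:,::-1])
E
```

```text
(no output)
```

View pics/crop1.png

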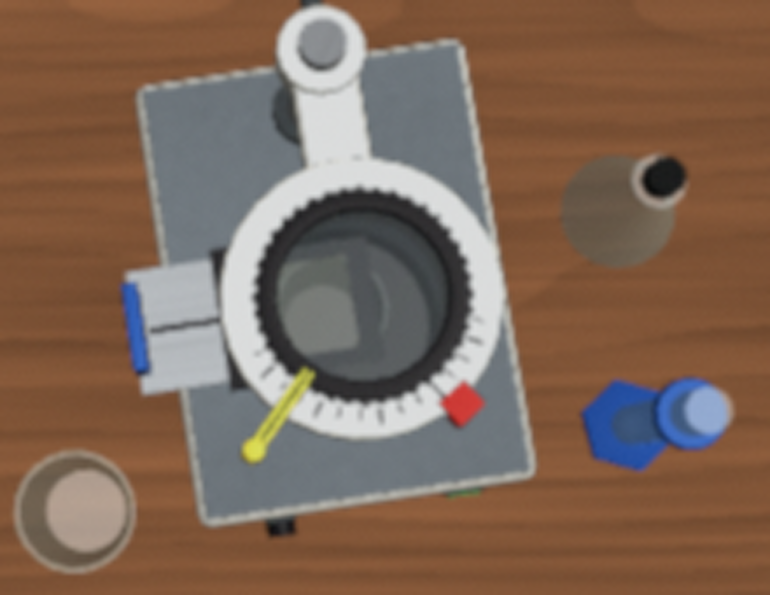

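The crop shows the ring centre at (364,297), the lever tip at (254,450), the clip at (463,404) and the tab at (136,328).

```bash
cat >> m.py <<'E'
def go(target,yaw=None):
    o=get_obs(); M=R.from_rotvec(o['ee_rot']).as_matrix(); d=M.T@(np.array(target)-o['position'])*1000
    print('pos',o['position'].round(4),'F',o['ft_force'].round(1),'t',o['clock'],'tool d mm',d.round(1))
    if yaw is not None: print('spin',round(np.arctan2(M[1,2],M[0,2])-yaw,3))
E
python3 - <<'E'
from m import *
from scipy.optimize import least_squares
d=dict(np.load('top0.npz')); P=pts(d); im=d['image']; z=P[...,2]
v,u=np.mgrid[:400,:640]; W=plane(d,np.c_[u.ravel(),v.ravel()],.226)[:,:2].reshape(400,640,2)
blk=((im.max(-1)<60)&(np.hypot(u-374,v-205)<36)).astype(np.uint8)
cs,_=cv2.findContours(blk,0,1); c=max(cs,key=cv2.contourArea); w=plane(d,cv2.convexHull(c)[:,0],.226)[:,:2]
r=least_squares(lambda p:np.hypot(*(w-p[:2]).T)-p[2],[*w.mean(0),.056],loss='soft_l1',f_scale=.002); C=r.x[:2]; print('C,r',r.x)
wh=((im.min(-1)>165)&(v>195)&(np.hypot(u-374,v-205)<48)); h=cv2.convexHull(np.argwhere(wh)[:,::-1].astype(np.int32))[:,0]
h=h[h[:,1]>200]; w=plane(d,h,.214)[:,:2]; r=least_squares(lambda p:np.hypot(*(w-p).T)-.075,C,loss='soft_l1',f_scale=.002);print('C white',r.x,np.median(abs(r.fun)))
yaw=np.radians(8.14); A=np.array([[np.cos(yaw),-np.sin(yaw)],[np.sin(yaw),np.cos(yaw)]])
loc=lambda p:((np.array(p)[:2]-C)@A*1000).round(1)
print('post',plane(d,[[342.8,248.8]],.262),loc(plane(d,[[342.8,248.8]],.262)[0]))
mk=masks(d); rc=plane(d,[[401.5,235.4]],.219)[0]; l=loc(rc); print('clip',rc,l,'q',np.arctan2(-l[1],-l[0]))
p=P[(mk['y'])&(abs(z-.227)<.006)][:,:2].mean(0); l=loc(p); print('bar',p,l,'q',np.arctan2(-l[1],-l[0]))
t=plane(d,[[308.2,213.6]],.24)[0]; print('tab top',t,loc(t))
f=C+A@[-.010,.0]
for y in(.150,.140): print('pre slide',y,(C+A@[0,y]).round(4)); 
X=(C+A@[0,.160]).round(4); go([*X,.32],yaw)
E
```

```text
C,r [ 0.58484997 -0.07834432  0.05408417]
C white [ 0.58357403 -0.07014919] 0.0029811434857617905
post [[ 0.50305483 -0.020955    0.262     ]] [-72.8  68.4]
clip [ 0.5267917  -0.12916495  0.219     ] [-64.7 -42.1] q 0.5768640056497438
bar [ 0.52755849 -0.03675948] [-50.8  49.3] q -0.7704142698930784
tab top [0.5677227  0.03947174 0.24      ] [ -0.3 119.1]
pre slide 0.15 [0.5636 0.0701]
pre slide 0.14 [0.565  0.0602]
pos [ 0.2528 -0.5712  0.2307] F [-0.3  0.3 -0.1] t 0.15 tool d mm [-470.4  -88.8  546.5]
spin 0.275
```

>>> {"method": "apply_moves", "body": {"increments": [[0,-50,0,0,0],[0,-40,0,0,0],[-40,0,45,0,0],[-40,0,45,0,0],[-40,0,45,0,0]], "newtons": 40}}

```text
clock: 0.78
position: [0.3284, -0.4053, 0.3211]
ee_rot: [-1.378, 0.897, -0.897]
ft_force: [1.5, 0.0, 0.2]
grip_width: 0.0
```

>>> {"method": "apply_moves", "body": {"increments": [[-40,0,46,0,0],[-40,0,46,0,0],[-40,0,46,0,0],[-40,0,46,0,0],[-40,0,46,0,0]]}}

```text
clock: 1.4
position: [0.4577, -0.1294, 0.3214]
ee_rot: [-1.378, 0.897, -0.898]
ft_force: [1.6, -0.4, -0.0]
grip_width: -0.001
```

>>> {"method": "apply_moves", "body": {"increments": [[-40,0,46,0,0],[-40,0,46,0,0],[-40,0,46,0,0],[0,0,0,0.14,0],[0,0,0,0.135,0]]}}

```text
clock: 2.02
position: [0.5348, 0.0354, 0.3208]
ee_rot: [-1.272, 1.107, -1.105]
ft_force: [0.2, -0.9, -0.3]
grip_width: 0.004
```

```bash
python3 - <<'E'
from m import *
print(get_obs()['grip_width'])
go([.5622,.080,.215],np.radians(8.14))
E
```

```text
0.003923792993932532
pos [0.5348 0.0354 0.3208] F [ 0.2 -0.9 -0.3] t 2.025 tool d mm [-40.4 105.7  33.4]
spin -0.003
```

>>> {"method": "apply_moves", "body": {"increments": [[-40,0,33,0,0],[0,50,0,0,0],[0,56,0,0,0],[0,0,0,0,0]]}}

```text
clock: 2.52
position: [0.559, 0.0778, 0.2116]
ee_rot: [-1.28, 1.109, -1.101]
ft_force: [-0.5, -0.3, 0.2]
grip_width: 0.002
```

```bash
python3 - <<'E'
from m import *
go([.5622,.080,.215],np.radians(8.14))
d=cam('wrist'); save(d,'w1.png')
E
```

```text
pos [0.559  0.0778 0.2116] F [-0.5 -0.3  0.2] t 2.525 tool d mm [-1.8 -3.4  3.5]
spin -0.0
```

View pics/w1.png

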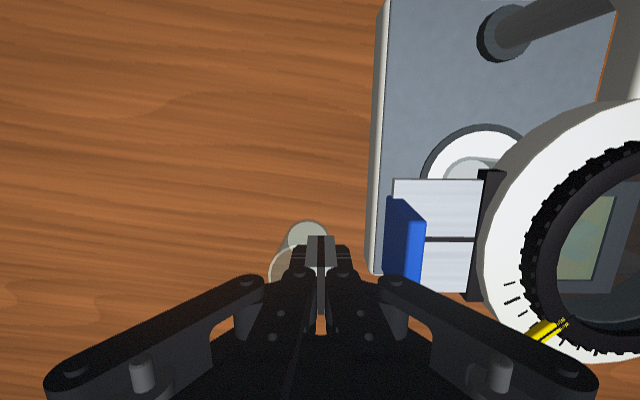

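The wrist view shows the shut fingertips at about (320,245). They are beside the blue tab (390–425, 195–285) and level with its middle.

>>> {"method": "apply_moves", "body": {"increments": [[0,-9,3,0,0],[10,0,0,0,0],[10,0,0,0,0],[8,0,0,0,0],[0,0,0,0,0]]}}

```text
clock: 3.2
position: [0.5689, 0.0502, 0.2243]
ee_rot: [-1.273, 1.105, -1.106]
ft_force: [-0.0, 0.2, -0.2]
grip_width: 0.003
```

>>> {"method": "apply_moves", "body": {"increments": [[7,0,0,0,0],[7,0,0,0,0],[5,0,0,0,0],[0,0,0,0,0]]}}

```text
clock: 3.7
position: [0.5716, 0.0317, 0.2242]
ee_rot: [-1.273, 1.105, -1.105]
ft_force: [0.0, 1.1, 0.2]
grip_width: -0.002
```

```bash
python3 - <<'E'
from m import *
go([.5725,.008,.222],np.radians(8.14))
d=cam('wrist'); save(d,'w2.png')
E
```

```text
pos [0.5716 0.0317 0.2242] F [0.  1.1 0.2] t 3.7 tool d mm [23.6  2.2 -2.4]
spin -0.001
```

View pics/w2.png

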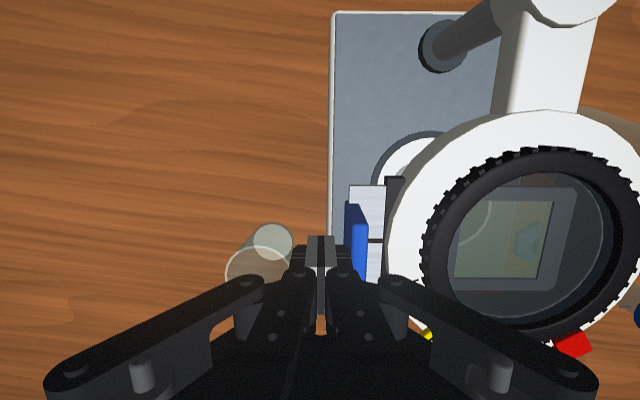

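Fingertips are now against the tab at about (345,250), reading 1.1 N. I'll push on gently.

>>> {"method": "apply_moves", "body": {"increments": [[4,0,0,0,0],[4,0,0,0,0],[0,0,0,0,0]]}}

```text
clock: 4.12
position: [0.5727, 0.0241, 0.2243]
ee_rot: [-1.273, 1.104, -1.105]
ft_force: [-0.8, -0.0, 1.0]
grip_width: 0.004
```

>>> {"method": "apply_moves", "body": {"increments": [[2,0,0,0,0],[2,0,0,0,0],[0,0,0,0,0]]}}

```text
clock: 4.5
position: [0.5732, 0.0205, 0.2243]
ee_rot: [-1.273, 1.104, -1.104]
ft_force: [0.5, -0.2, 0.4]
grip_width: 0.003
```

>>> {"method": "apply_moves", "body": {"increments": [[2,0,0,0,0],[2,0,0,0,0],[0,0,0,0,0]]}}

```text
clock: 4.88
position: [0.5734, 0.019, 0.2243]
ee_rot: [-1.272, 1.104, -1.101]
ft_force: [-1.2, 8.0, 0.4]
grip_width: -0.005
```

>>> {"method": "apply_moves", "body": {"increments": [[2,0,0,0,0],[0,0,0,0,0]]}}

```text
clock: 5.12
position: [0.5735, 0.0188, 0.2244]
ee_rot: [-1.271, 1.104, -1.098]
ft_force: [-1.7, 11.3, 0.5]
grip_width: -0.004
```

>>> {"method": "apply_moves", "body": {"increments": [[-15,0,0,0,0],[-15,0,0,0,0],[0,-45,0,0,0],[0,-20,0,0,0],[0,0,0,0,0]]}}

```text
clock: 5.75
position: [0.5706, 0.0451, 0.2909]
ee_rot: [-1.271, 1.101, -1.106]
ft_force: [-0.4, 0.1, -0.4]
grip_width: -0.001
```

```bash
python3 - <<'E'
from m import *
d=cam('top'); np.savez('top1.npz',**d); P=pts(d); save(d,'top1.png')
s=cam('side'); np.savez('side1.npz',**s); PS=pts(s)
C=np.array([.58485,-.07834]); y=np.radians(8.14); A=np.array([[np.cos(y),-np.sin(y)],[np.sin(y),np.cos(y)]])
for n,D,Q in(('top',d,P),('side',s,PS)):
  for c,st,l in comps(masks(D)['b']):
    q=Q[l&(D['range_z']>0)]; m=np.median(q,0)
    if m[2]>.19: print(n,c,st,m.round(4),((q[:,:2]-C)@A*1000).min(0),((q[:,:2]-C)@A*1000).max(0))
# pre-push target: post at local (-72.8,68.4), q=-.754; stand off behind it tangentially (toward +y side)
q=-.77; t=np.array([np.sin(q),-np.cos(q)]) # dir of +q motion
post=np.array([-.1*np.cos(q),-.1*np.sin(q)])
print('post',C+A@post,'local',post,'t',t)
for k in(.035,.05): go([*(C+A@(post-k*t)),.238],y)
E
```

```text
side [301.1, 178.3] [292, 173, 19, 13, 117] [ 0.5725 -0.002   0.234 ] [-21.80823271  75.24763779] [19.44460233 80.44649925]
post [ 0.50392548 -0.0195929 ] local [-0.07179107  0.06961352] t [-0.69613524 -0.71791067]
pos [0.5695 0.0446 0.2887] F [-0.4  0.2 -0.3] t 5.85 tool d mm [ 29.1  50.7 -49.6]
spin -0.0
pos [0.5695 0.0446 0.2887] F [-0.4  0.2 -0.3] t 5.85 tool d mm [ 18.3  50.7 -39.1]
spin -0.0
```

The slide hit its stop: force rose to 11 N with no motion, and the tab now spans 78–86 mm from the axis. Next I'll turn the tool to face along the post's path.

>>> {"method": "apply_moves", "body": {"increments": [[0,-15,0,0.18,0],[0,0,0,0.18,0],[0,0,0,0.18,0],[0,0,0,0.18,0],[0,0,0,0.05,0]]}}

```text
clock: 6.48
position: [0.5692, 0.0444, 0.3028]
ee_rot: [-0.843, 1.659, -1.658]
ft_force: [-0.8, 0.6, -0.1]
grip_width: -0.001
```

```bash
cat >> m.py <<'E'
C=np.array([.58485,-.07834]); Y=np.radians(8.14); A=np.array([[np.cos(Y),-np.sin(Y)],[np.sin(Y),np.cos(Y)]])
def arc(q,k,z):
    t=np.array([np.sin(q),-np.cos(q)]); p=np.array([-.1*np.cos(q),-.1*np.sin(q)]); go([*(C+A@(p-k*t)),z],Y+q)
E
python3 - <<'E'
from m import *
arc(-.77,.045,.24); print(get_obs()['joint_positions'])
E
```

```text
pos [0.5692 0.0444 0.3028] F [-0.8  0.6 -0.1] t 6.475 tool d mm [ 45.   62.9 -14.9]
spin -0.004
[-0.00764936  0.31206612 -0.2197119   1.58287094  0.07060463  1.2568452
 -2.44182716]
```

>>> {"method": "apply_moves", "body": {"increments": [[45,0,-15,0,0],[0,40,0,0,0],[0,23,0,0,0],[0,0,0,0,0]]}}

```text
clock: 6.98
position: [0.5294, 0.0165, 0.2388]
ee_rot: [-0.849, 1.658, -1.655]
ft_force: [0.1, -0.6, 0.8]
grip_width: -0.0
```

```bash
python3 - <<'E'
from m import *
arc(-.77,.018,.24); d=cam('wrist'); save(d,'w3.png')
E
```

```text
pos [0.5294 0.0165 0.2388] F [ 0.1 -0.6  0.8] t 6.975 tool d mm [26.2 -1.1  0.6]
spin -0.001
```

View pics/w3.png

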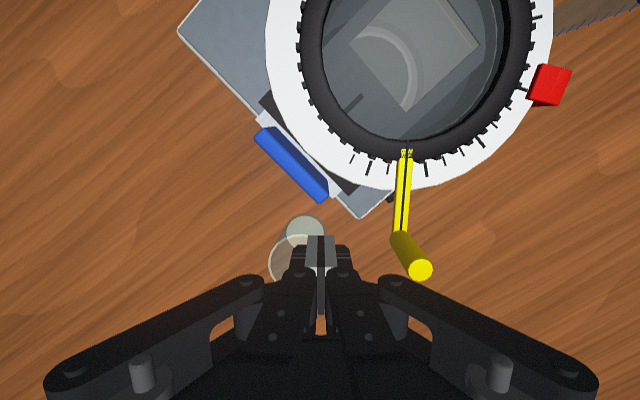

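The wrist view has the post top at (420,268), to the right of the fingertips at (320,245), with the lever in line with the tool. The clip is at (550,85). I'll push the post round along its arc.

>>> {"method": "apply_moves", "body": {"increments": [[10,-7,0,0,0],[10,0,0,0,0],[5,0,0,0,0],[10,0,-1.3,-0.1,0],[10,0,-1.3,-0.1,0]]}}

```text
clock: 7.65
position: [0.5034, -0.0184, 0.2488]
ee_rot: [-0.976, 1.514, -1.514]
ft_force: [-0.0, 0.8, 1.7]
grip_width: -0.003
```

>>> {"method": "apply_moves", "body": {"increments": [[10,0,-1.3,-0.1,0],[10,0,-1.3,-0.1,0],[10,0,-1.3,-0.1,0],[10,0,-1.3,-0.1,0],[0,0,0,0,0]]}}

```text
clock: 8.28
position: [0.4873, -0.0563, 0.2485]
ee_rot: [-1.195, 1.231, -1.232]
ft_force: [0.4, -0.0, 1.2]
grip_width: -0.001
```

```bash
python3 - <<'E'
from m import *
arc(-.17,.018,.246)
d=cam('wrist'); save(d,'w4.png')
E
```

```text
pos [ 0.4873 -0.0563  0.2485] F [ 0.4 -0.   1.2] t 8.275 tool d mm [ 1.3  2.5 -1.8]
spin -0.003
```

View pics/w4.png

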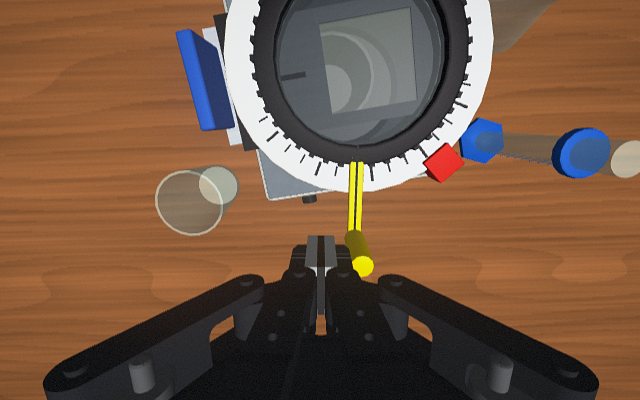

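The post at (362,266) is riding on the finger's right side and the lever is now near the front. The clip is at (443,162).

>>> {"method": "apply_moves", "body": {"increments": [[10,0,-1.3,-0.1,0],[10,0,-1.3,-0.1,0],[10,0,-1.3,-0.1,0],[10,0,-1.3,-0.1,0],[10,0,-1.3,-0.1,0]]}}

```text
clock: 8.95
position: [0.4893, -0.1049, 0.2482]
ee_rot: [-1.397, 0.855, -0.853]
ft_force: [-1.9, 1.4, 0.3]
grip_width: -0.002
```

>>> {"method": "apply_moves", "body": {"increments": [[10,0,-1.3,-0.1,0],[0,0,0,0,0],[0,0,0,0,0]]}}

```text
clock: 9.32
position: [0.4932, -0.1143, 0.2484]
ee_rot: [-1.426, 0.78, -0.781]
ft_force: [-0.7, -0.2, -1.0]
grip_width: -0.001
```

```bash
cat >> m.py <<'E'
def qlev(d,z=.226):
    """angles of bar & clip about axis from rays at their heights"""
    mk=masks(d); v,u=np.where(mk['y']); w=(plane(d,np.c_[u,v],.226)[:,:2]-C)@A; r=np.hypot(*w.T); k=(r>.062)&(r<.090)
    a=np.arctan2(-w[:,1],-w[:,0])[k]; print('bar n',k.sum(),'q mean',a.mean().round(3),'mid',((a.min()+a.max())/2).round(3),'halfwidth',(a.max()-a.min()).round(3)/2)
    v,u=np.where(mk['r']); w=(plane(d,np.c_[u,v],.22)[:,:2]-C)@A; r=np.hypot(*w.T); k=(r<.09)&(r>.06); a=np.arctan2(-w[:,1],-w[:,0])[k]
    print('clip n',k.sum(),'q mean',a.mean().round(3),'mid',((a.min()+a.max())/2).round(3),'r',r[k].mean().round(4))
E
python3 - <<'E'
from m import *
arc(.43,.018,.246)
for n in('wrist','top'):
    d=cam(n); save(d,n[0]+'5.png'); print(n); qlev(d)
E
```

```text
pos [ 0.4932 -0.1143  0.2484] F [-0.7 -0.2 -1. ] t 9.325 tool d mm [ 1.4  2.4 -3.4]
spin -0.003
wrist
bar n 533 q mean 0.446 mid 0.403 halfwidth 0.109
clip n 655 q mean 0.61 mid 0.613 r 0.0768
topm.py:17: RuntimeWarning: Mean of empty slice.
  a=np.arctan2(-w[:,1],-w[:,0])[k]; print('bar n',k.sum(),'q mean',a.mean().round(3),'mid',((a.min()+a.max())/2).round(3),'halfwidth',(a.max()-a.min()).round(3)/2)
  ret = ret.dtype.type(ret / rcount)
Traceback (most recent call last):
  File "m.py", line 17, in qlev
    a=np.arctan2(-w[:,1],-w[:,0])[k]; print('bar n',k.sum(),'q mean',a.mean().round(3),'mid',((a.min()+a.max())/2).round(3),'halfwidth',(a.max()-a.min()).round(3)/2)
                                                                                               ~~~~~^^
ValueError: zero-size array to reduction operation minimum which has no identity
```

View pics/w5.png

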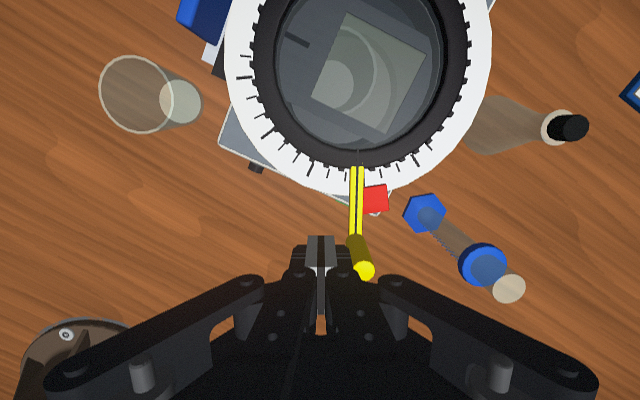

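The bar (350–363) is at the clip's left edge, with red visible at 363–389. About 0.15 rad is left.

>>> {"method": "apply_moves", "body": {"increments": [[4,0,-0.9,-0.04,0],[4,0,-0.9,-0.04,0],[3,0,-0.7,-0.03,0],[0,0,0,0,0],[0,0,0,0,0]]}}

```text
clock: 10.05
position: [0.4972, -0.1253, 0.2483]
ee_rot: [-1.457, 0.695, -0.695]
ft_force: [-0.6, 0.9, -0.1]
grip_width: 0.004
```

```bash
cat >> m.py <<'E'
def margins(d):
    """red tangential edges either side of bar, mm, per radius band; bar plane .226, clip plane .2205"""
    mk=masks(d); 
    def pol(m,z):
        v,u=np.where(m); w=(plane(d,np.c_[u,v],z)[:,:2]-C)@A; return np.hypot(*w.T),np.arctan2(-w[:,1],-w[:,0])
    r1,a1=pol(mk['y'],.226); 
    for z in(.2185,.2225):
        r2,a2=pol(mk['r'],z)
        for lo in(.070,.074,.078):
            y=a1[(r1>lo)&(r1<lo+.004)]; r=a2[(r2>lo)&(r2<lo+.004)]
            if len(y) and len(r): print(z,lo,'bar',np.percentile(y,[2,50,98]).round(3),'red',np.percentile(r,[1,99]).round(3),'err mm',round(((np.percentile(r,1)+np.percentile(r,99))/2-np.percentile(y,[2,98]).mean())*80,2))
E
python3 - <<'E'
from m import *
d=cam('wrist'); save(d,'w6.png'); margins(d)
cv2.imwrite('pics/w6c.png',cv2.resize(d['image'][130:290,260:460],None,fx=3,fy=3,interpolation=cv2.INTER_CUBIC)[:,:,::-1])
E
```

```text
0.2185 0.07 bar [0.5   0.542 0.599] red [0.476 0.715] err mm 3.66
0.2185 0.074 bar [0.501 0.543 0.597] red [0.481 0.709] err mm 3.61
0.2185 0.078 bar [0.5   0.538 0.596] red [0.484 0.702] err mm 3.6
0.2225 0.07 bar [0.5   0.542 0.599] red [0.472 0.705] err mm 3.1
0.2225 0.074 bar [0.501 0.543 0.597] red [0.476 0.699] err mm 3.05
0.2225 0.078 bar [0.5   0.538 0.596] red [0.481 0.693] err mm 3.1
```

View pics/w6c.png

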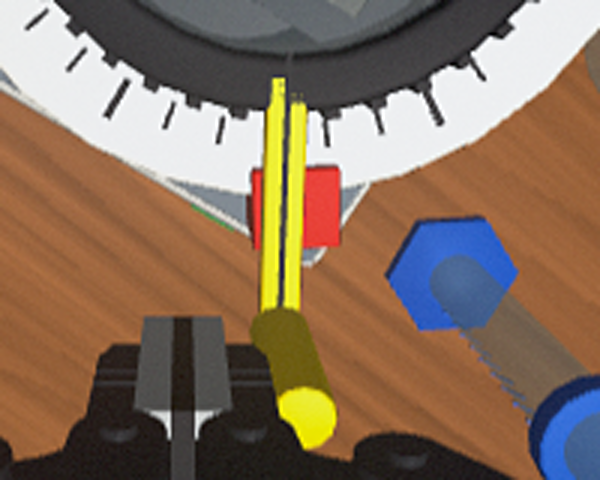

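The crop shows the bar (265–302) over the clip (250–340): about 5 px of red on the left and 13 px on the right at original scale. That leaves roughly 3 mm to go.

>>> {"method": "apply_moves", "body": {"increments": [[1.7,0,-0.3,-0.017,0],[1.7,0,-0.3,-0.017,0],[0,0,0,0,0],[0,0,0,0,0]]}}

```text
clock: 10.6
position: [0.499, -0.1284, 0.2483]
ee_rot: [-1.466, 0.668, -0.668]
ft_force: [1.2, 1.3, 0.7]
grip_width: -0.0
```

```bash
cat >> m.py <<'E'
def line(d):
    mk=masks(d); V=d['image'].max(-1).astype(float); out=[]
    for v in range(400):
        u=np.where(mk['y'][v])[0]
        if len(u)<6: continue
        s=np.arange(u.min()+2,u.max()-1); m=(V[v,s]<90); 
        if not m.any(): continue
        w=(plane(d,[[s[m].mean(),v]],.226)[0,:2]-C)@A; r=np.hypot(*w)
        if .062<r<.09: out.append(np.arctan2(-w[1],-w[0]))
    print('line q',np.median(out).round(3),len(out),np.std(out).round(4))
E
python3 - <<'E'
from m import *
d=cam('wrist'); save(d,'w7.png'); margins(d); line(d); arc(.577,.018,.246)
E
```

```text
0.2185 0.07 bar [0.538 0.579 0.636] red [0.479 0.719] err mm 0.94
0.2185 0.074 bar [0.535 0.58  0.635] red [0.486 0.713] err mm 1.18
0.2185 0.078 bar [0.537 0.575 0.631] red [0.491 0.701] err mm 0.92
0.2225 0.07 bar [0.538 0.579 0.636] red [0.476 0.71 ] err mm 0.45
0.2225 0.074 bar [0.535 0.58  0.635] red [0.482 0.697] err mm 0.36
0.2225 0.078 bar [0.537 0.575 0.631] red [0.488 0.693] err mm 0.48
line q 0.588 46 0.0017
pos [ 0.499  -0.1284  0.2483] F [-0.3  0.5 -0.5] t 10.65 tool d mm [ 0.9  2.3 -2.4]
spin -0.004
```

>>> {"method": "apply_moves", "body": {"increments": [[0.8,0,-0.1,-0.008,0],[0,0,0,0,0],[0,0,0,0,0]]}}

```text
clock: 11.02
position: [0.4994, -0.129, 0.2483]
ee_rot: [-1.468, 0.662, -0.662]
ft_force: [-1.0, 1.0, 0.2]
grip_width: -0.003
```

>>> {"method": "apply_moves", "body": {"increments": [[-12,0,0,0,0],[-15,0,0,0,0],[0,-30,0,0,0],[40,-20,-20,0,0],[0,0,0,0,0]]}}

```text
clock: 11.65
position: [0.4935, -0.1547, 0.2998]
ee_rot: [-1.467, 0.662, -0.668]
ft_force: [-0.9, 0.5, -0.6]
grip_width: -0.0
```

```bash
python3 - <<'E'
from m import *
d=cam('wrist'); save(d,'w8.png'); margins(d); line(d); print(get_obs()['position'])
a=dict(d); cv2.imwrite('pics/w8c.png',d['image'][60:330,160:560][:,:,::-1].repeat(2,0).repeat(2,1))
E
```

```text
0.2185 0.07 bar [0.547 0.608 0.64 ] red [0.483 0.719] err mm 0.57
0.2185 0.074 bar [0.549 0.593 0.637] red [0.489 0.712] err mm 0.6
0.2185 0.078 bar [0.551 0.592 0.634] red [0.493 0.706] err mm 0.53
0.2225 0.07 bar [0.547 0.608 0.64 ] red [0.485 0.716] err mm 0.52
0.2225 0.074 bar [0.549 0.593 0.637] red [0.489 0.709] err mm 0.47
0.2225 0.078 bar [0.551 0.592 0.634] red [0.494 0.703] err mm 0.48
line q 0.588 17 0.006
[ 0.49292353 -0.15266603  0.29882126]
```

View pics/w8c.png

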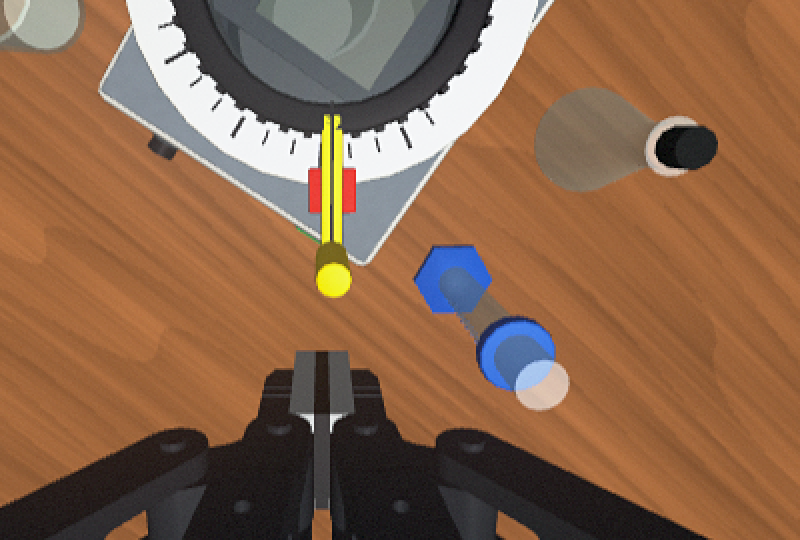

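The lever (321–342) lies over the clip (309–356) with about equal red on each side, roughly 0.5 mm off centre. I'll retract clear and check that nothing else moved.

>>> {"method": "apply_moves", "body": {"increments": [[0,-40,0,0,0],[0,0,-40,0,0],[40,0,-40,0,0],[50,0,-10,0,0],[50,0,0,0,0]]}}

```text
clock: 12.32
position: [0.5181, -0.317, 0.3384]
ee_rot: [-1.468, 0.662, -0.662]
ft_force: [1.0, 1.2, 0.5]
grip_width: -0.003
```

>>> {"method": "apply_moves", "body": {"increments": [[50,0,0,0,0],[50,0,0,0,0],[50,0,0,0,0],[0,0,0,0,0],[0,0,0,0,0]]}}

```text
clock: 12.95
position: [0.6179, -0.427, 0.3376]
ee_rot: [-1.467, 0.661, -0.659]
ft_force: [-0.4, 0.9, 1.0]
grip_width: 0.0
```

```bash
python3 - <<'E'
from m import *
for n in('top','side'):
    d0=dict(np.load(n+'0.npz')); d=cam(n); save(d,n+'9.png')
    for k in 'yrb':
        for t,D in((0,d0),(1,d)):
            print(n,k,t,[(c,s[4]) for c,s,l in comps(masks(D)[k],30)])
    if n=='top':
        margins(d); line(d)
        t=[c for c,s,l in comps(masks(d)['b'],20) if 300<c[0]<350]; 
        for c in t: print('tab',((plane(d,[c],.24)[0,:2]-C)@A*1000).round(1))
    df=(np.abs(d['image'].astype(int)-d0['image']).max(-1)>60).astype(np.uint8)
    print(n,'diff',[(c,s[4]) for c,s,l in comps(df,12)])
print(get_obs()['position'],get_obs()['clock'])
a=np.vstack([cv2.imread('pics/top9.png')[110:300,200:520],cv2.imread('pics/side9.png')[150:390,180:500]]); cv2.imwrite('pics/fin.png',a)
E
```

```text
top y 0 [([348.5, 238.9], 115)]
top y 1 [([404.8, 236.9], 123)]
top r 0 [([401.5, 235.4], 56)]
top r 1 []
top b 0 [([491.8, 88.3], 116), ([523.0, 128.0], 43), ([308.2, 213.6], 81), ([451.7, 240.7], 419)]
top b 1 [([491.6, 88.0], 116), ([521.5, 128.0], 40), ([328.6, 210.1], 77), ([451.6, 240.7], 417)]
0.2185 0.07 bar [0.544 0.595 0.631] red [0.504 0.52 ] err mm -6.06
0.2185 0.074 bar [0.544 0.579 0.613] red [0.493 0.523] err mm -5.66
0.2185 0.078 bar [0.551 0.582 0.613] red [0.479 0.514] err mm -6.84
0.2225 0.07 bar [0.544 0.595 0.631] red [0.497 0.512] err mm -6.65
0.2225 0.074 bar [0.544 0.579 0.613] red [0.486 0.516] err mm -6.22
0.2225 0.078 bar [0.551 0.582 0.613] red [0.472 0.508] err mm -7.37
line q nan 0 nan
tab [ 0.1 81.8]
top diff [([620.1, 161.9], 1578), ([312.5, 214.0], 432), ([325.8, 212.0], 301), ([404.3, 236.5], 152), ([349.1, 238.2], 129), ([633.0, 386.7], 374)]
side y 0 [([276.4, 191.2], 177)]
side y 1 [([298.1, 228.3], 179)]
side r 0 [([300.8, 232.6], 42)]
side r 1 []
side b 0 [([292.0, 169.8], 124), ([325.5, 317.3], 166), ([322.8, 362.6], 372)]
side b 1 [([300.8, 17
[... 345 characters left out ...]
9], 16), ([537.9, 113.1], 261), ([498.0, 120.0], 130), ([509.9, 128.3], 335), ([559.0, 131.3], 290), ([528.3, 139.6], 429), ([569.3, 126.3], 20), ([491.8, 135.5], 57), ([503.7, 145.1], 185), ([520.8, 157.3], 150), ([505.2, 179.8], 904), ([295.0, 177.1], 596), ([498.2, 255.2], 9887), ([288.7, 198.1], 32), ([563.1, 207.5], 124), ([27.2, 232.1], 540), ([298.2, 227.6], 181), ([434.9, 232.9], 17), ([446.0, 244.7], 30), ([557.4, 274.2], 19), ([469.4, 310.1], 43)]
  return _methods._mean(a, axis=axis, dtype=dtype,
  ret = ret.dtype.type(ret / rcount)
  ret = _var(a, axis=axis, dtype=dtype, out=out, ddof=ddof,
  arrmean = um.true_divide(arrmean, div, out=arrmean,
  ret = ret.dtype.type(ret / rcount)
```

View pics/fin.png

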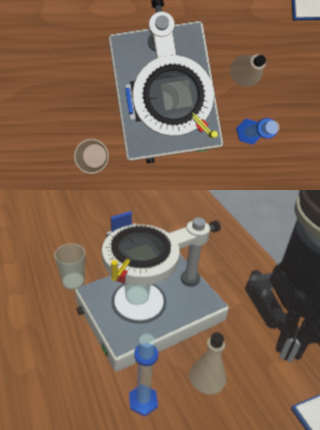

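The final picture shows the tab against the head, the lever over the clip and all the glassware in place. By the top view alone the tab centre is at 81.8 mm (82 when home), the lever is at 0.582 rad and the clip was at 0.577 rad.

```bash
python3 -c "
from rig import job_done; print(job_done())"
```

```text
the job is handed in; nothing more can be done
None
```

I pushed the slide home first, then pushed the lever round by its post until it lay over the red clip. I backed off and handed the job in at about 13 s.

- **Slide:** the force rose to 11 N with no further motion. The tab centre then measured 81.8 mm from the axis, against 82 mm when fully home.
- **Lever:** the two cameras differ slightly, but both put the lever within about 0.6 mm of the clip's centre. The close wrist view showed red on both sides and put the lever about 0.5 mm short. The top view had the lever at 0.582 rad and the clip, measured before the push, at 0.577 rad.
- **Clip and glassware:** before-and-after pictures showed no change at any of the glassware. The clip's position in the wrist views stayed steady throughout. In the last top and side views too little red showed beside the lever to re-measure the clip. The automatic clip check on the last top view therefore gave meaningless values (about -6 mm), which I disregarded.
- **Analyser glass:** fingertips stayed more than 20 mm above it and outside its edge.

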